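# Tuck the ground plate under the fixture flap and hold it pressed

## Task

Pick up the aluminium ground plate by its red grip and slide its front edge (the one next to the black line) flat under the orange flap of the contact fixture until the flap's lip lies over the black line, square and centred between the two brass posts, without lifting the flap. Then press the plate flat so that the sprung green deck under it goes down to its stop, and finish while still holding it pressed there with the gripper. Leave everything else on the bench alone.

Things in the scene. Friction and masses are not known exactly. Their poses are not given: they have to be found in the camera images.
- plate: Loose aluminium plate flat on the bench, 120 (x) x 90 (y) x 4 mm, 0.13-0.25 kg. Origin: centre of its underside; z up; +x points to its front edge (60 mm away). A black line 4 mm wide crosses its top, 25 mm behind the front edge (x = +35 mm). A red grip block stands on it (see plate_grip).
- plate_front (a point): Point on the plate: middle of the front edge, at the underside (x = +60 mm, y = 0, z = 0 in the plate's frame).
- plate_grip (a point): Middle of the red grip block on the plate: at x = -15 mm, y = 0, 26 mm above the plate's underside. The block is 16 mm (plate x) x 44 mm (plate y) and reaches from 4 to 40 mm above the underside.
- fixture: Contact fixture, fixed, 250 x 170 mm, at most 60 mm high. Origin on the bench below the flap's lip, midway between the posts; z up; +x is the direction in which the plate slides in. Aluminium side rails (|y| 70-84 mm, tops 29 mm) carry two brass posts, 14 mm thick, at x = 0, y = -77 and +77 mm, tops 57 mm. Black fence at x = 42 to 52 mm, top 40 mm: a plate touching it is too far in.
- deck_mark (a point): Fixed point at the raised deck's top, 32 mm above the bench, below the middle of the flap's lip (fixture x = y = 0); it does not sink with the deck. The green deck spans fixture x = -115 to +35 mm, y = -66 to +66 mm.
- flap_lip (a point): Middle of the underside of the flap's front lip, a round bar 6 mm thick, 100 mm wide along fixture y. It hangs 9 mm above the raised deck: 5 mm of room over the 4 mm plate, more farther in. The orange flap is 80 mm long, slopes up away from the lip, and is hinged at fixture x = +80 mm, 56 mm above the bench.
- flap (a joint): Flap angle, rad: 0 as it rests, grows as its lip is lifted (0.01 rad lifts the lip by 0.8 mm). It is light (60 g) and falls back by itself.
- deck (a joint): How far the sprung deck has gone down, m: 0 up, 0.006 at its stop. It takes 2.5 N to start it, 6.5 N for 4 mm, 8.5 N to reach the stop; the plate's weight counts towards that but does not move it by itself.
- capacitor: Bystander: standing blue can capacitor, 36 mm thick, 50 mm tall; origin at the centre of its underside.
- screwdriver: Bystander: screwdriver lying on the bench, 170 mm long; handle to its -x.
- heatsink: Bystander: dark finned heat sink, 50 x 40 x 28 mm; origin at the centre of its underside.
- parts_tray: Bystander: yellow parts tray, 110 x 140 x 30 mm; origin at the centre of its underside.
- mug: Bystander: white mug, 80 mm wide, 90 mm tall; origin at the centre of its underside.
Not all that is in view belongs to the job. Of the things that look like the plate, take the one that is farthest from the robot's base at the start.

How it is judged:
On the way, in this order (a step that is already met when the one before it is completed fails the run):
1. the plate is picked up off the bench by the gripper (height (world z) of plate above 0.045 m and contact force between the fingers and plate above 1 N and contact force between plate and fixture below 0.05 N), for 0.2 s.
2. the plate's front edge lies under the flap up to the black line, square and centred between the posts, the flap down (x of plate_front in the frame of fixture between 0.018 and 0.032 m and y of plate_front in the frame of fixture between -0.008 and 0.008 m and y of plate in the frame of fixture between -0.008 and 0.008 m and z of plate_front in the frame of fixture below 0.036 m and angle between the x axis of plate and the x axis of fixture, either way round below 0.09 rad and value of joint flap below 0.035 rad), for 0.2 s.
At the end, for the whole second after the job is handed in: Plate front edge 18-32 mm in under the lip, within 8 mm of centre and 0.09 rad of square; flap below 0.035 rad; plate flat (tilt below 0.035 rad) with the deck at least 4 mm down of 6; gripper holding or pressing the plate with over 2 N, not touching the fixture; all still (all of step 2 and value of joint deck above 0.004 m and z of plate_front in the frame of fixture below 0.03 m and z of plate_grip in the frame of fixture below 0.056 m and angle between plate's own z axis and vertical below 0.035 rad and contact force between the fingers and plate above 2 N and contact force between each of the arm, the fingers and fixture below 0.5 N and linear speed of plate below 0.02 m/s); the arm keeps its last pose, push and grip.
It fails at once if the flap is lifted: its lip raised by more than about 5 mm (value of joint flap above 0.065 rad).
It fails at once if a bystander on the bench is pushed more than 25 mm or knocked over (distance of any of capacitor, screwdriver, heatsink, parts_tray, mug from where it was at the start of the episode above 0.025 m or angle between any of capacitor, heatsink, parts_tray, mug's own z axis and vertical above 0.5 rad).
It also fails if it takes over 45 s, if anything falls off the work surface, if the arm or the gripper's body presses on something with over 40 N, if the wrist force passes 120 N, or if a joint passes its speed limit or range.

## Robot

A 6-joint arm with a two-finger parallel gripper is mounted at the origin on the work surface. World frame = base frame: x ahead of the robot, y to its left, z up, the work surface at z = 0. Lengths are in m, angles in rad, forces in N, time in s.
With the tool pointing down it reaches from about 0.225 to 0.875 m from the base axis. Payload 3.4 kg.
Tool frame: the origin (TCP) lies on the mounting face of the last link; the fingertips stand 173 mm ahead of it and the grasp point (between the pads) lies 155 mm ahead of it; x points along the fingers, y is the direction in which the jaws open and shut, and the axes are right-handed (so a half turn about x gives the same grasp; the last joint's range is limited). The gripper opens to 85 mm and grips with 20 to 120 N. Pads are 22 mm wide; open, the fingers measure 114 mm over their backs; the gripper's body (76 mm by 85 mm) begins 54 mm behind the grasp point. The pads swing forward as they close: fully open they stand 13 mm farther back than shut.
Start: joints at [1.074, 0.276, 1.505, -0, 1.361, -0.121], TCP at [0.211, 0.535, 0.405] pointing down, gripper open.
Joint ranges: [-2.89, 2.89], [-0.75, 2.08], [0.22, 2.7], [-1.18, 4.32], [0.11, 2.71], [-2.7, 2.7]. Speed limits (rad/s): [2.57, 2.57, 3.14, 3.14, 3.14, 3.14].

## Interface

Orientations are given as a unit quaternion [w, x, y, z].
In Python, from rig import manip gives the robot as it stands.
- The arm moves only by the tool arm_command, never from a script. Its argument "targets" is a list of rows, each an object with "dp": the shift along the tool's x, y, z in m, a list of three; "turn": the turn, a rotation vector about the tool's x, y, z in degrees, a list of three; "grip": the opening, from -1 (shut) to 1 (fully open). In form: [{"dp": [tx, ty, tz], "turn": [wx, wy, wz], "grip": grip}, ...]. A call has 1 to 8 rows; each row shifts and turns the commanded pose from where the row before left it, along the tool's axes as they then stand; what a row does not reach is not made up. A row lasts 1/10 s, in which the tool goes at most 50 mm and 8.59 degrees, less where a joint would pass 70% of its speed; a pose out of reach is approached as far as the arm can. A call with a gripper value outside its range is refused whole. The fingers move at their own pace and stop on an object; "grip_force" is the grip in N (left out, the last holds). Time passes only in rows, so rows that do not move let the fingers close. It gives the time, the measured TCP pose, the force and the opening at its end, in the units of the state.
- manip.get_state(): the state, without advancing time (a new reading comes with each control period).
- manip.get_image(name): name is "side" or "top"; returns the picture (400x640x3 uint8, red, green, blue); there is no depth.
- manip.calibration(name): a dict with "fx", "fy", "cx", "cy" (pixels), "R" (3x3) and "t" (3): a world point X has camera coordinates R X + t. Camera axes: x right, y down, z forward; pixel columns grow to the right and rows downward; lengths in m; the calibration is good to about 2 mm. A picture is of the moment at which its call begins. calibration takes no time and is no camera call.
- manip.sign_off(): hands the job in, once; it reports no verdict.
The state is a dict: "clock": time; "qpos": joint angles; "qd": joint speeds; "effort": joint torques, N m; "position": TCP position; "ee_rot": TCP orientation; "contact_force": force on the tool from outside, world axes, zero at the start; "moment": the same for the moment, N m; "width": finger opening in m.
Only numpy, scipy, OpenCV 4.12 (cv2) and the standard library are available. Lean on these libraries where they do the work, as an engineer would, in place of code of your own. Each camera call takes 0.05 s, during which the arm holds its last target.

## Working session

There is one attempt and no reset: what is moved stays moved. The work goes in short steps, Python scripts to look and compute and a tool call to move; the robot and the scene stay as the last step left them, time stands still between calls to the robot, and variables do not carry over. Pictures are saved under pics/ and viewed, and the job is handed in when it is done.

Besides the shell and the picture viewer there is one more tool, called after "Call:" in YAML: its name, and indented under it one key for each argument. arm_command: Moves the arm, as the interface text tells. Its arguments: {"type":"object","properties":{"targets":{"type":"array"},"grip_force":{"type":"number"}},"required":["targets"]}

```bash
ls; mkdir -p pics
python3 - <<'E'
from rig import manip
import cv2,numpy as np
for n in("side","top"):
    im=manip.get_image(n); cv2.imwrite(f"pics/{n}0.png",im[...,::-1])
    c=manip.calibration(n); print(n,{k:np.round(v,4).tolist() for k,v in c.items()})
print(manip.get_state())
E
```

```text
pics
side {'fx': 398.0405, 'fy': 398.0405, 'cx': 317.2409, 'cy': 198.7672, 'R': [[0.8729, -0.4879, -0.0023], [-0.2878, -0.5111, -0.8099], [0.394, 0.7076, -0.5866]], 't': [-0.4109, 0.1808, 1.0247]}
top {'fx': 515.7482, 'fy': 515.7482, 'cx': 316.9114, 'cy': 197.4327, 'R': [[0.0204, -0.9998, -0.0034], [-0.9972, -0.0201, -0.0725], [0.0724, 0.0049, -0.9974]], 't': [-0.006, 0.4796, 1.6067]}
{'clock': 0.1, 'qpos': array([ 1.07402161e+00,  2.76496150e-01,  1.50598564e+00,  8.73749686e-06,
        1.36071756e+00, -1.21001023e-01]), 'qd': array([-0.00020477, -0.00137197, -0.00178559,  0.00014903, -0.0008555 ,
       -0.00052508]), 'effort': array([ 1.18594533e-03, -4.17700338e+01, -2.46405548e+01, -1.71980146e-04,
        5.76432562e-03, -1.54734823e-05]), 'position': array([0.2109322 , 0.53470669, 0.40395463]), 'ee_rot': array([ 0.69448659,  0.13153611,  0.69483772, -0.13261662]), 'contact_force': array([-0.10019428, -0.68638646, -0.32551808]), 'moment': array([ 0.01093772,  0.02567971, -0.03796264]), 'width': 0.08547306513997459}
```

View pics/side0.png

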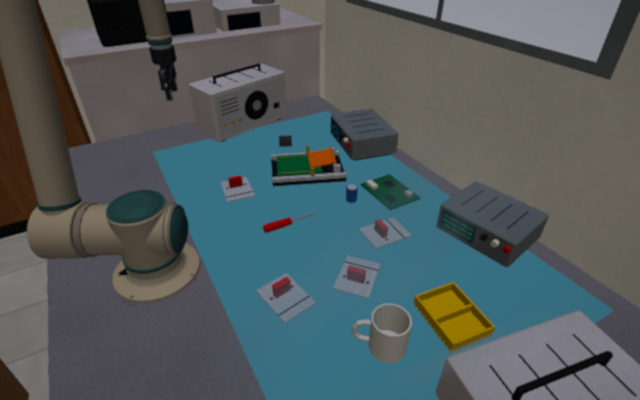

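View pics/top0.png

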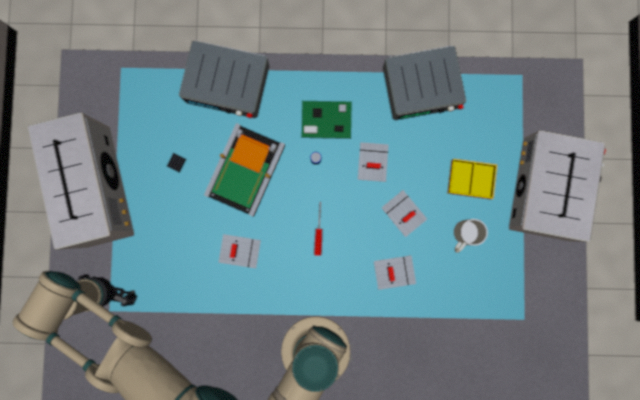

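Candidates that look like the plate (top view): A (240,251), B (373,162), C (404,213), D (395,272). I'll compute the distances from the base and check crops.

```bash
cat > h.py <<'E'
import numpy as np,cv2
from rig import manip
def ray(n,u,v,z):
    c=manip.calibration(n);R=np.array(c["R"]);t=np.array(c["t"])
    d=R.T@np.array([(u-c["cx"])/c["fx"],(v-c["cy"])/c["fy"],1]);o=-R.T@t
    return o+d*(z-o[2])/d[2]
def proj(n,X):
    c=manip.calibration(n);p=np.array(c["R"])@np.array(X)+np.array(c["t"])
    return np.array([c["fx"]*p[0]/p[2]+c["cx"],c["fy"]*p[1]/p[2]+c["cy"]])
def tri(uv):
    A=[];b=[]
    for n,(u,v) in uv.items():
        c=manip.calibration(n);R=np.array(c["R"]);t=np.array(c["t"])
        for k,val in((0,(u-c["cx"])/c["fx"]),(1,(v-c["cy"])/c["fy"])):
            A.append(R[k]-val*R[2]);b.append(val*t[2]-t[k])
    return np.linalg.lstsq(np.array(A),np.array(b),rcond=None)[0]
def crop(n,im,u,v,w,h,s,name):
    c=im[v-h//2:v+h//2,u-w//2:u+w//2,::-1]
    cv2.imwrite(name,cv2.resize(c,None,fx=s,fy=s,interpolation=cv2.INTER_CUBIC))
E
python3 - <<'E'
from h import *
for k,p in dict(A=(240,251),B=(373,162),C=(404,213),D=(395,272)).items():
    X=ray("top",*p,.004);print(k,X.round(3),np.hypot(*X[:2]).round(3))
t=cv2.imread("pics/top0.png")[...,::-1];s=cv2.imread("pics/side0.png")[...,::-1]
crop("top",t,373,162,60,60,10,"pics/c_plate_t.png")
crop("top",t,246,170,100,100,6,"pics/c_fix_t.png")
crop("side",s,308,165,100,70,8,"pics/c_fix_s.png")
crop("side",s,386,232,70,50,8,"pics/c_plate_s.png")
# plate measurement
roi=t[130:195,345:405].astype(int);o=np.array([345,130])
hsv=cv2.cvtColor(roi.astype(np.uint8),cv2.COLOR_RGB2HSV)
red=((roi[...,0]>110)&(roi[...,1]<80)).astype(np.uint8)
print("red top",cv2.minAreaRect(np.argwhere(red)[:,::-1].astype(np.float32)+o.astype(np.float32)))
teal=((hsv[...,1]>90)&(hsv[...,0]>80)&(hsv[...,0]<110))
pl=(~teal).astype(np.uint8)
n,l,st,ce=cv2.connectedComponentsWithStats(pl);i=1+st[1:,4].argmax()
pts=np.argwhere(l==i)[:,::-1]+o
q=cv2.boxPoints(cv2.minAreaRect(pts.astype(np.float32)));print(q,ce[i]+o)
Q=np.array([ray("top",*p,.004) for p in q]);print(Q.round(4),Q.mean(0),[np.linalg.norm(Q[i]-Q[i-1]).round(4) for i in range(4)])
E
```

```text
A [0.306 0.243 0.004] 0.391
B [ 0.598 -0.173  0.004] 0.622
C [ 0.437 -0.273  0.004] 0.515
D [ 0.251 -0.246  0.004] 0.351
red top ((373.0, 165.5), (5.0, 14.0), 90.0)
[[356.64703 179.58823]
 [359.5882  141.35294]
 [388.8     143.6    ]
 [385.85883 181.8353 ]] [372.6866607  161.72068039]
[[ 0.5401 -0.1214  0.004 ]
 [ 0.6632 -0.129   0.004 ]
 [ 0.6578 -0.2225  0.004 ]
 [ 0.5348 -0.2144  0.004 ]] [ 0.59896409 -0.17182592  0.004     ] [np.float64(0.0931), np.float64(0.1234), np.float64(0.0936), np.float64(0.1233)]
```

View pics/c_plate_t.png

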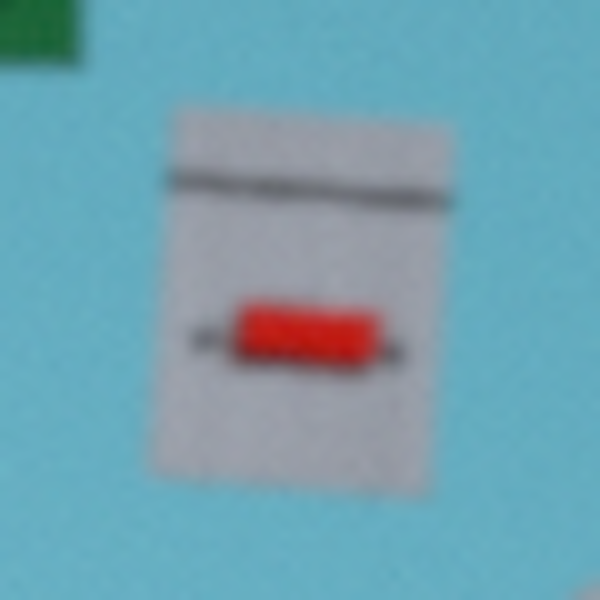

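View pics/c_fix_t.png

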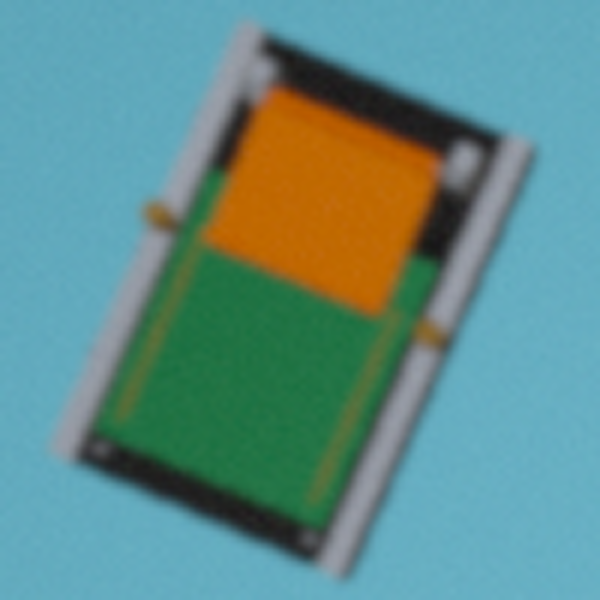

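View pics/c_fix_s.png

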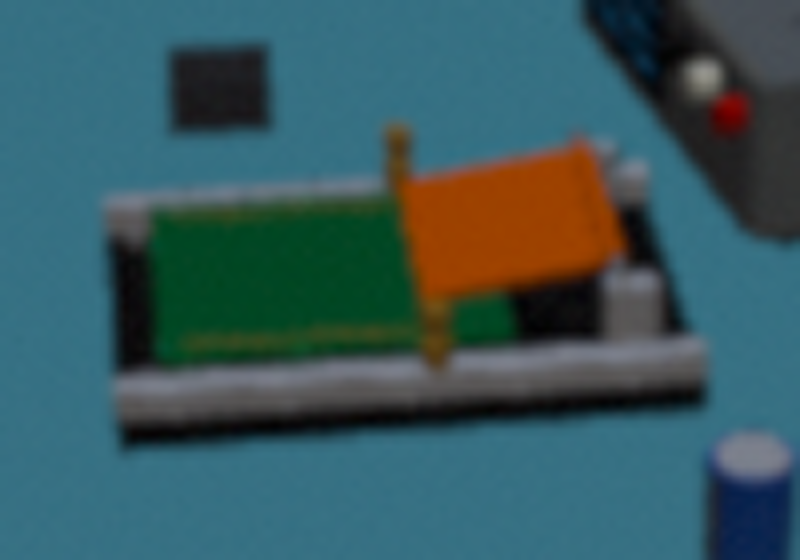

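View pics/c_plate_s.png

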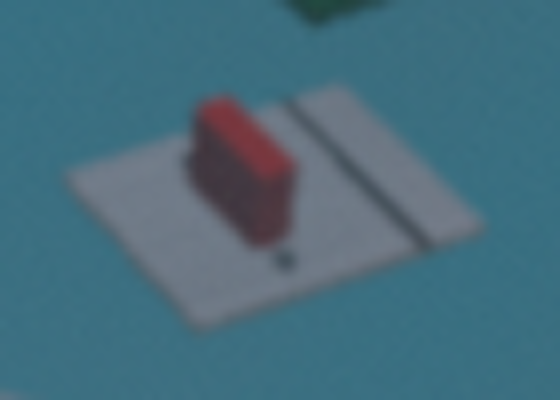

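The crops confirm B: it is farthest from the base at 0.62 m, with the red grip at full pixel (374,165) and the black line near (374,150) on its +x side. In the top view the fixture's posts are near (222,156) and (268,176), with the flap facing up-right. Next I'll measure the fixture.

Run:
```python
from h import *
t=cv2.imread("pics/top0.png")[...,::-1]
x0,y0=196,120
roi=t[120:220,196:296];hsv=cv2.cvtColor(roi,cv2.COLOR_RGB2HSV);H,S,V=[hsv[...,i].astype(int) for i in range(3)]
r=roi.astype(int)
green=(r[...,1]>r[...,0]+20)&(r[...,1]>r[...,2]+20)
org=(r[...,0]>140)&(r[...,2]<60)
def big(m):
    n,l,st,ce=cv2.connectedComponentsWithStats(m.astype(np.uint8));return l==1+st[1:,4].argmax()
for nm,m in(("green",big(green)),("org",big(org))):
    p=np.argwhere(m)[:,::-1].astype(np.float32)+[x0,y0]
    q=cv2.boxPoints(cv2.minAreaRect(p.astype(np.float32)));print(nm,q.round(1).tolist())
    if nm=="org":ORG=p
    else:GR=p
# rough frame
L=tri({"top":(x0+158/6,y0+215/6),"side":(307.75,146.2)});Rr=tri({"top":(x0+432/6,y0+335/6),"side":(312.4,168)})
print("posts",L,Rr,np.linalg.norm((L-Rr)[:2]))
for p in[(158,215),(432,335)]: print(ray("top",x0+p[0]/6-.5,y0+p[1]/6-.5,.057))
# teal boundary: whole fixture outline (rails)
teal=(H>85)&(H<105)&(S>90)&(V>120)
m=big(~teal);p=(np.argwhere(m)[:,::-1]+[x0,y0]).astype(np.float32)
print("outline",cv2.minAreaRect(p))
# green edges in world at z=.032
W=np.array([ray("top",*a,.032) for a in GR])[:,:2]
O=np.array([ray("top",*a,.045) for a in ORG])[:,:2]
def rect(P):
    c,s,a=cv2.minAreaRect((P*1000).astype(np.float32));return c,s,a
print("greenW",rect(W));print("orgW",rect(O))
def lipc(yaw,name):
    pass
f=np.array(L[:2]-Rr[:2]);yaw=np.arctan2(-f[0],f[1]);print("yaw posts",yaw)
# edge fits: in rotated frame, per bin along x, min/max y
for yaw in(yaw,):
    ex=np.array([np.cos(yaw),np.sin(yaw)]);ey=np.array([-ex[1],ex[0]])
    a=W@ex;b=W@ey
    bins=np.arange(a.min()+.01,a.max()-.04,.004);lo=[];hi=[];cc=[]
    for k in bins:
        s=(a>=k)&(a<k+.004)
        if s.sum()>3: lo.append(b[s].min());hi.append(b[s].max());cc.append(k+.002)
    print("lo",np.polyfit(cc,lo,1),np.median(lo),"hi",np.polyfit(cc,hi,1),np.median(hi),"mid",(np.median(lo)+np.median(hi))/2,"amin",a.min())
```

```text
green [[210.8000030517578, 191.6999969482422], [230.39999389648438, 147.0], [269.0, 163.89999389648438], [249.39999389648438, 208.60000610351562]]
org [[229.1999969482422, 159.60000610351562], [240.1999969482422, 133.8000030517578], [269.79998779296875, 146.5], [258.70001220703125, 172.3000030517578]]
posts [0.59933215 0.29898952 0.05634963] [0.53996032 0.15568423 0.05849653] 0.15511744710722
[0.60132188 0.30020129 0.057     ]
[0.54197028 0.15726332 0.057     ]
outline ((243.48806762695312, 168.7774200439453), (56.69886016845703, 79.8249740600586), 23.498565673828125)
greenW ((535.5504150390625, 246.27377319335938), (132.8821563720703, 152.34242248535156), 67.86302185058594)
orgW ((612.1279907226562, 216.64205932617188), (101.52314758300781, 87.86851501464844), 67.80526733398438)
yaw posts -0.39277556182825474
lo [0.00574755 0.36526742] 0.3673909931529945 hi [0.00781158 0.49383822] 0.49686374122235244 mid 0.4321273671876735 amin 0.3240308022512911
```

```bash
cat >> h.py <<'E'
from scipy.spatial.transform import Rotation as Ro
YF=-.387;F0=np.array([.5726,.2312,0])
def fx(x,y,z=0,yaw=None,o=None):
    y0=YF if yaw is None else yaw
    return F0+np.array([np.cos(y0)*x-np.sin(y0)*y,np.sin(y0)*x+np.cos(y0)*y,z])
def toolR(): 
    s=manip.get_state();q=s["ee_rot"];return s,Ro.from_quat([q[1],q[2],q[3],q[0]]).as_matrix()
def goal(g,yaw):
    """g: wanted grasp point world; tool x down, tool y along plate x (either sign)"""
    s,R=toolR();p=s["position"]
    print("t",round(s["clock"],2),"pos",p.round(4),"grasp",(p+.155*R[:,0]).round(4),"w",round(s["width"],4),"F",s["contact_force"].round(2),"q",s["qpos"].round(2))
    for sg in(1,-1):
        y=sg*np.array([np.cos(yaw),np.sin(yaw),0]);x=np.array([0,0,-1.]);T=np.stack([x,y,np.cross(x,y)],1)
        tcp=np.array(g)-.155*x
        rv=np.degrees(Ro.from_matrix(R.T@T).as_rotvec())
        print("sign",sg,"dp_tool",(R.T@(tcp-p)).round(4),"after-turn dp",(T.T@(tcp-p)).round(4),"turn",rv.round(2))
E
python3 - <<'E'
from h import *
for p in[(229.2,159.6),(258.7,172.3)]: print(ray("top",*p,.044))
a=[ray("top",*p,.044) for p in[(229.2,159.6),(258.7,172.3)]];print("lipmid",(a[0]+a[1])/2,"F0",F0)
s,R=toolR();print(R.round(3))
goal([.584,-.171,.15],-.063)
for n,p in(("cap",(316,158)),("driver",(319,230)),("hs",(176,162))):print(n,ray("top",*p,.03).round(3))
E
```

```text
[0.59034522 0.27928906 0.044     ]
[0.55238524 0.18621816 0.044     ]
lipmid [0.57136523 0.23275361 0.044     ] F0 [0.5726 0.2312 0.    ]
[[-0.001  0.367  0.93 ]
 [-0.001  0.93  -0.367]
 [-1.    -0.002 -0.   ]]
t 0.1 pos [0.2109 0.5347 0.404 ] grasp [0.2108 0.5345 0.249 ] w 0.0855 F [-0.1  -0.69 -0.33] q [ 1.07  0.28  1.51  0.    1.36 -0.12]
sign 1 dp_tool [ 0.0997 -0.5194  0.606 ] after-turn dp [0.099  0.4168 0.6808] turn [7.208e+01 5.000e-02 9.000e-02]
sign -1 dp_tool [ 0.0997 -0.5194  0.606 ] after-turn dp [ 0.099  -0.4168 -0.6808] turn [-1.0792e+02 -9.0000e-02  5.0000e-02]
cap [0.603 0.009 0.03 ]
driver [ 0.377 -0.005  0.03 ]
hs [0.581 0.449 0.03 ]
```

Call:
arm_command:
  targets:
    - {"dp":[0,-0.032,0.038],"turn":[0,0,0],"grip":1}
    - {"dp":[0,-0.032,0.038],"turn":[0,0,0],"grip":1}
    - {"dp":[0,-0.032,0.038],"turn":[0,0,0],"grip":1}
    - {"dp":[0,-0.032,0.038],"turn":[0,0,0],"grip":1}
    - {"dp":[0,-0.032,0.038],"turn":[0,0,0],"grip":1}
    - {"dp":[0,-0.032,0.038],"turn":[0,0,0],"grip":1}
    - {"dp":[0,-0.032,0.038],"turn":[0,0,0],"grip":1}
    - {"dp":[0,-0.032,0.038],"turn":[0,0,0],"grip":1}

```text
clock: 0.9
position: [0.4002, 0.1833, 0.4046]
ee_rot: [0.695, 0.132, 0.695, -0.132]
contact_force: [1.1, 0.2, 0.4]
width: 0.0859
```

Call:
arm_command:
  targets:
    - {"dp":[0,-0.032,0.038],"turn":[0,0,0],"grip":1}
    - {"dp":[0,-0.032,0.038],"turn":[0,0,0],"grip":1}
    - {"dp":[0,-0.032,0.038],"turn":[0,0,0],"grip":1}
    - {"dp":[0,-0.032,0.038],"turn":[0,0,0],"grip":1}
    - {"dp":[0,-0.032,0.038],"turn":[0,0,0],"grip":1}
    - {"dp":[0,-0.032,0.038],"turn":[0,0,0],"grip":1}
    - {"dp":[0,-0.032,0.038],"turn":[0,0,0],"grip":1}
    - {"dp":[0,-0.032,0.038],"turn":[0,0,0],"grip":1}

```text
clock: 1.7
position: [0.5892, -0.1665, 0.4042]
ee_rot: [0.694, 0.132, 0.695, -0.132]
contact_force: [0.1, -0.1, -0.8]
width: 0.0852
```

Call:
arm_command:
  targets:
    - {"dp":[0,0,0],"turn":[8,0,0],"grip":1}
    - {"dp":[0,0,0],"turn":[8,0,0],"grip":1}
    - {"dp":[0,0,0],"turn":[8,0,0],"grip":1}
    - {"dp":[0,0,0],"turn":[8,0,0],"grip":1}
    - {"dp":[0,0,0],"turn":[8,0,0],"grip":1}
    - {"dp":[0,0,0],"turn":[8,0,0],"grip":1}
    - {"dp":[0,0,0],"turn":[8,0,0],"grip":1}
    - {"dp":[0,0,0],"turn":[8,0,0],"grip":1}

```text
clock: 2.5
position: [0.5886, -0.1645, 0.4041]
ee_rot: [0.517, 0.481, 0.518, -0.482]
contact_force: [-0.0, 0.2, 0.6]
width: 0.0855
```

Call:
arm_command:
  targets:
    - {"dp":[0,0,0],"turn":[8,0,0],"grip":1}
    - {"dp":[0,0,0],"turn":[0,0,0],"grip":1}

```text
clock: 2.7
position: [0.5886, -0.1645, 0.4042]
ee_rot: [-0.484, -0.515, -0.485, 0.515]
contact_force: [0.4, -0.3, 0.4]
width: 0.0852
```

Run:
```python
from h import *
goal([.584,-.171,.10],-.063)
```

```text
t 2.7 pos [ 0.5886 -0.1645  0.4042] grasp [ 0.5884 -0.1644  0.2492] w 0.0852 F [ 0.35 -0.27  0.41] q [-0.39  0.33  1.43  0.    1.39 -0.32]
sign 1 dp_tool [ 0.1492 -0.004   0.0069] after-turn dp [ 0.1492 -0.0042  0.0068] turn [ 0.09 -0.02  0.06]
sign -1 dp_tool [ 0.1492 -0.004   0.0069] after-turn dp [ 0.1492  0.0042 -0.0068] turn [-1.7991e+02 -9.0000e-02 -4.0000e-02]
```

Run:
```python
from h import *
s=cv2.imread("pics/side0.png")[...,::-1].astype(int)
print("red top ray",ray("top",373,165.5,.038), ray("top",373,165,.040))
m=(s[...,0]>s[...,1]+40);m[:215]=0;m[245:]=0;m[:,:365]=0;m[:,400:]=0
p=np.argwhere(m)[:,::-1];print(p.mean(0),len(p),"proj of guess",proj("side",[.584,-.171,.022]))
c=proj("top",[.584,-.171,.04]);print(c)
```

```text
red top ray [ 0.58159917 -0.16935349  0.038     ] [ 0.58289482 -0.16912714  0.04      ]
[381.44444444 224.06666667] 45 proj of guess [381.97799911 227.99762093]
[373.60523295 164.66010834]
```

Call:
arm_command:
  targets:
    - {"dp":[0.03,-0.002,0.0035],"turn":[0,0,0],"grip":1}
    - {"dp":[0.03,-0.002,0.0035],"turn":[0,0,0],"grip":1}
    - {"dp":[0.03,0,0],"turn":[0,0,0],"grip":1}
    - {"dp":[0.03,0,0],"turn":[0,0,0],"grip":1}
    - {"dp":[0.03,0,0],"turn":[0,0,0],"grip":1}
    - {"dp":[0,0,0],"turn":[0,0,0],"grip":1}

```text
clock: 3.3
position: [0.5824, -0.1705, 0.2503]
ee_rot: [-0.482, -0.513, -0.488, 0.516]
contact_force: [-1.3, -0.1, -0.9]
width: 0.0854
```

Run:
```python
from h import *
goal([.584,-.171,.026],-.063)
s=manip.get_image("side");crop("side",s,386,215,120,90,6,"pics/s1.png")
```

```text
t 3.3 pos [ 0.5824 -0.1705  0.2503] grasp [ 0.581  -0.1699  0.0953] w 0.0854 F [-1.32 -0.11 -0.9 ] q [-0.4   0.44  1.65  0.    1.05 -0.34]
sign 1 dp_tool [0.0693 0.0022 0.0006] after-turn dp [0.0693 0.0016 0.0004] turn [ 0.23 -0.19  0.53]
sign -1 dp_tool [0.0693 0.0022 0.0006] after-turn dp [ 0.0693 -0.0016 -0.0004] turn [-179.77   -0.84   -0.3 ]
```

View pics/s1.png

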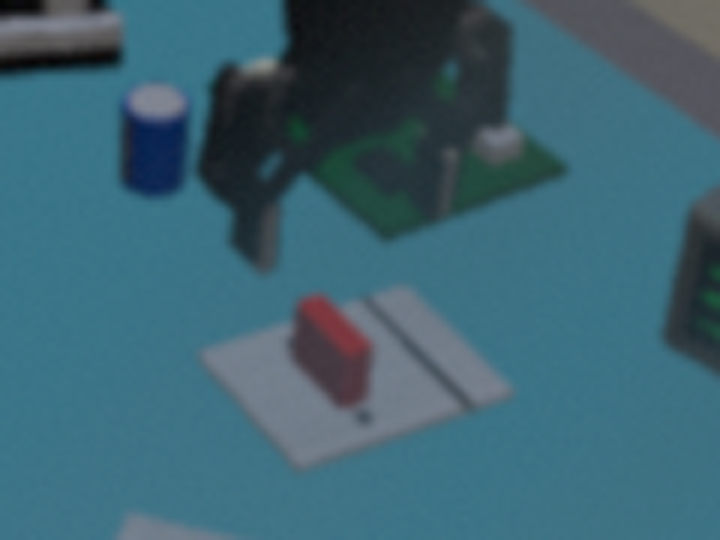

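The jaws sit above the grip, at crop (330,345), and open along the plate's x on either side of it. I'll descend.

Call:
arm_command:
  targets:
    - {"dp":[0.02,0.001,0],"turn":[0,0,0],"grip":1}
    - {"dp":[0.02,0,0],"turn":[0,0,0],"grip":1}
    - {"dp":[0.015,0,0],"turn":[0,0,0],"grip":1}
    - {"dp":[0.01,0,0],"turn":[0,0,0],"grip":1}
    - {"dp":[0.003,0,0],"turn":[0,0,0],"grip":1}
    - {"dp":[0,0,0],"turn":[0,0,0],"grip":1}
    - {"dp":[0,0,0],"turn":[0,0,0],"grip":1}

```text
clock: 4.05
position: [0.5858, -0.1715, 0.1878]
ee_rot: [0.485, 0.515, 0.484, -0.515]
contact_force: [0.2, -0.3, -0.5]
width: 0.0858
```

Run:
```python
from h import *
goal([.584,-.171,.026],-.063)
s=manip.get_image("side");crop("side",s,386,225,100,75,7,"pics/s2.png")
```

```text
t 4.05 pos [ 0.5858 -0.1715  0.1878] grasp [ 0.5861 -0.1716  0.0328] w 0.0858 F [ 0.22 -0.27 -0.46] q [-0.4   0.52  1.72  0.    0.91 -0.34]
sign 1 dp_tool [ 0.0068 -0.0019 -0.0004] after-turn dp [ 0.0068 -0.0019 -0.0004] turn [ 0.09  0.03 -0.11]
sign -1 dp_tool [ 0.0068 -0.0019 -0.0004] after-turn dp [0.0068 0.0019 0.0004] turn [-1.7991e+02  1.8000e-01  5.0000e-02]
```

View pics/s2.png

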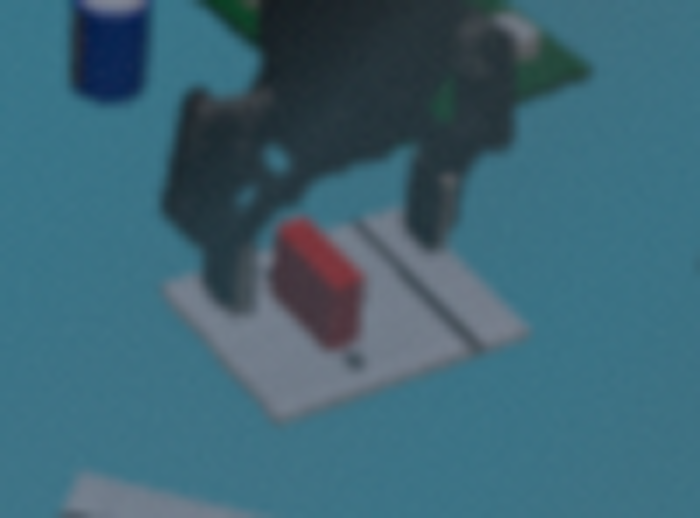

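Call:
arm_command:
  targets:
    - {"dp":[0.0065,-0.002,0],"turn":[0,0,0],"grip":1}
    - {"dp":[0,0,0],"turn":[0,0,0],"grip":0.4}
    - {"dp":[0,0,0],"turn":[0,0,0],"grip":0}
    - {"dp":[0,0,0],"turn":[0,0,0],"grip":-0.5}
    - {"dp":[0,0,0],"turn":[0,0,0],"grip":-1}
    - {"dp":[0,0,0],"turn":[0,0,0],"grip":-1}
    - {"dp":[0,0,0],"turn":[0,0,0],"grip":-1}
    - {"dp":[0,0,0],"turn":[0,0,0],"grip":-1}
  grip_force: 50

```text
clock: 4.9
position: [0.5833, -0.1712, 0.1804]
ee_rot: [0.484, 0.515, 0.484, -0.515]
contact_force: [0.5, -0.8, 1.2]
width: 0.0152
```

Call:
arm_command:
  targets:
    - {"dp":[0,0,0],"turn":[0,0,0],"grip":-1}
    - {"dp":[0,0,0],"turn":[0,0,0],"grip":-1}
    - {"dp":[0,0,0],"turn":[0,0,0],"grip":-1}

```text
clock: 5.2
position: [0.5833, -0.1712, 0.1804]
ee_rot: [0.484, 0.515, 0.484, -0.515]
contact_force: [-0.6, 0.1, 2.5]
width: 0.0155
```

Run:
```python
from h import *
goal([.584,-.171,.026],-.063)
s=manip.get_image("side");crop("side",s,386,225,100,75,7,"pics/s3.png")
```

```text
t 5.2 pos [ 0.5833 -0.1712  0.1804] grasp [ 0.5834 -0.1712  0.0254] w 0.0155 F [-0.61  0.1   2.5 ] q [-0.4   0.52  1.73  0.    0.89 -0.34]
sign 1 dp_tool [-0.0006  0.0006 -0.0003] after-turn dp [-0.0006  0.0006 -0.0003] turn [ 0.08  0.   -0.02]
sign -1 dp_tool [-0.0006  0.0006 -0.0003] after-turn dp [-0.0006 -0.0006  0.0003] turn [-1.7992e+02  2.0000e-02  0.0000e+00]
```

View pics/s3.png

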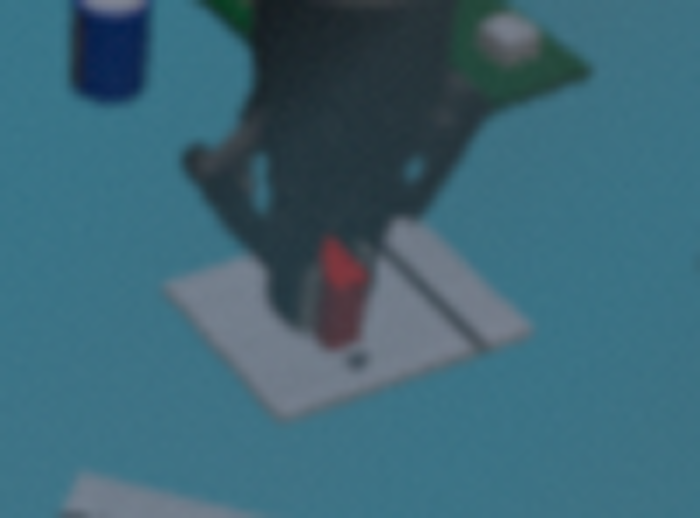

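The pads hold the red grip at crop (340,290), width 15.5 mm, and the plate lies flat. TCP z is 0.1804 with the plate on the bench, which gives me the height reference. Lifting.

Call:
arm_command:
  targets:
    - {"dp":[-0.005,0,0],"turn":[0,0,0],"grip":-1}
    - {"dp":[-0.015,0,0],"turn":[0,0,0],"grip":-1}
    - {"dp":[-0.03,0,0],"turn":[0,0,0],"grip":-1}
    - {"dp":[-0.03,0,0],"turn":[0,0,0],"grip":-1}
    - {"dp":[-0.03,0,0],"turn":[0,0,0],"grip":-1}
    - {"dp":[-0.01,0,0],"turn":[0,0,0],"grip":-1}
    - {"dp":[0,0,0],"turn":[0,0,0],"grip":-1}
    - {"dp":[0,0,0],"turn":[0,0,0],"grip":-1}

```text
clock: 6.05
position: [0.5827, -0.1709, 0.2987]
ee_rot: [-0.483, -0.515, -0.485, 0.516]
contact_force: [-0.1, 0.2, -1.9]
width: 0.0152
```

Run:
```python
from h import *
F0[:]=[.572,.232,0]
g=fx(-110,0) if 0 else fx(-.115,0,.146)
goal(g,YF)
s=manip.get_image("side");crop("side",s,386,195,120,90,6,"pics/s4.png")
```

```text
t 6.05 pos [ 0.5827 -0.1709  0.2987] grasp [ 0.5823 -0.1708  0.1437] w 0.0152 F [-0.06  0.25 -1.89] q [-0.4   0.4   1.59  0.    1.15 -0.34]
sign 1 dp_tool [-0.0015 -0.1445 -0.4383] after-turn dp [-0.0023 -0.277  -0.3691] turn [18.64 -0.03  0.15]
sign -1 dp_tool [-0.0015 -0.1445 -0.4383] after-turn dp [-0.0023  0.277   0.3691] turn [-1.6136e+02 -2.1000e-01 -5.0000e-02]
```

View pics/s4.png

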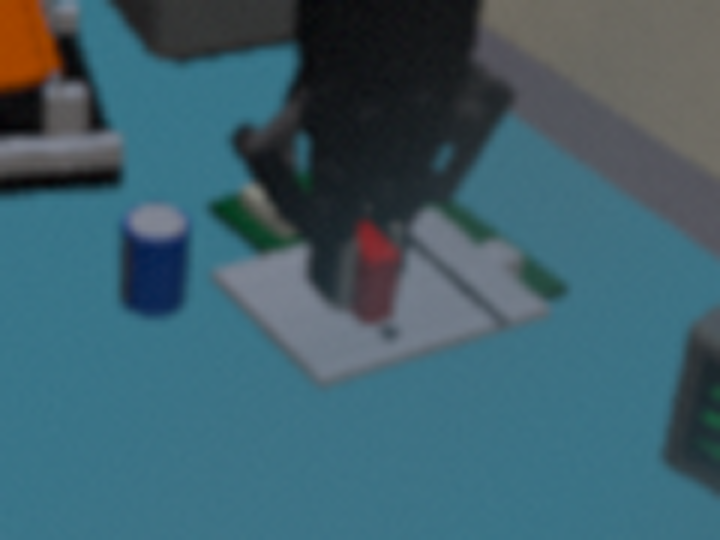

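The plate is lifted level and still firm in the jaws. Carrying it over to the entry side of the fixture.

Call:
arm_command:
  targets:
    - {"dp":[0,-0.006,-0.018],"turn":[0,0,0],"grip":-1}
    - {"dp":[0,-0.012,-0.036],"turn":[0,0,0],"grip":-1}
    - {"dp":[0,-0.012,-0.036],"turn":[0,0,0],"grip":-1}
    - {"dp":[0,-0.012,-0.036],"turn":[0,0,0],"grip":-1}
    - {"dp":[0,-0.012,-0.036],"turn":[0,0,0],"grip":-1}
    - {"dp":[0,-0.012,-0.036],"turn":[0,0,0],"grip":-1}
    - {"dp":[0,-0.012,-0.036],"turn":[0,0,0],"grip":-1}
    - {"dp":[0,-0.012,-0.036],"turn":[0,0,0],"grip":-1}

```text
clock: 6.9
position: [0.5083, 0.106, 0.2989]
ee_rot: [-0.484, -0.514, -0.485, 0.516]
contact_force: [1.9, -0.5, -1.0]
width: 0.0156
```

Call:
arm_command:
  targets:
    - {"dp":[0,-0.012,-0.036],"turn":[0,0,0],"grip":-1}
    - {"dp":[0,-0.012,-0.036],"turn":[0,0,0],"grip":-1}
    - {"dp":[0,-0.012,-0.036],"turn":[0,0,0],"grip":-1}
    - {"dp":[0,-0.012,-0.036],"turn":[0,0,0],"grip":-1}
    - {"dp":[0,-0.01,-0.03],"turn":[6.2,0,0],"grip":-1}
    - {"dp":[0,0,0],"turn":[6.2,0,0],"grip":-1}
    - {"dp":[0,0,0],"turn":[6.2,0,0],"grip":-1}
    - {"dp":[0,0,0],"turn":[0,0,0],"grip":-1}

```text
clock: 7.7
position: [0.4614, 0.2818, 0.2989]
ee_rot: [-0.395, -0.585, -0.396, 0.587]
contact_force: [-0.6, 0.3, -1.8]
width: 0.0149
```

Call:
arm_command:
  targets:
    - {"dp":[0,0,0],"turn":[0,0,0],"grip":-1}
    - {"dp":[0,0,0],"turn":[0,0,0],"grip":-1}

```text
clock: 7.9
position: [0.4626, 0.281, 0.2998]
ee_rot: [-0.395, -0.586, -0.395, 0.587]
contact_force: [-0.0, -1.1, -1.4]
width: 0.0152
```

```bash
sed -i 's/F0=np.array(.*/F0=np.array([.572,.232,0])/' h.py
python3 - <<'E'
from h import *
goal(fx(-.115,0,.075),YF)
s=manip.get_image("side");crop("side",s,300,165,130,96,6,"pics/s5.png")
s=manip.get_image("top");crop("top",s,240,180,120,96,6,"pics/t5.png")
E
```

```text
t 7.9 pos [0.4626 0.281  0.2998] grasp [0.4624 0.281  0.1448] w 0.0152 F [-0.05 -1.09 -1.35] q [0.42 0.31 1.74 0.   1.1  0.8 ]
sign 1 dp_tool [0.0697 0.0049 0.004 ] after-turn dp [0.0698 0.0048 0.0041] turn [0.11 0.03 0.05]
sign -1 dp_tool [0.0697 0.0049 0.004 ] after-turn dp [ 0.0698 -0.0048 -0.0041] turn [-1.7989e+02 -8.0000e-02  5.0000e-02]
```

View pics/s5.png

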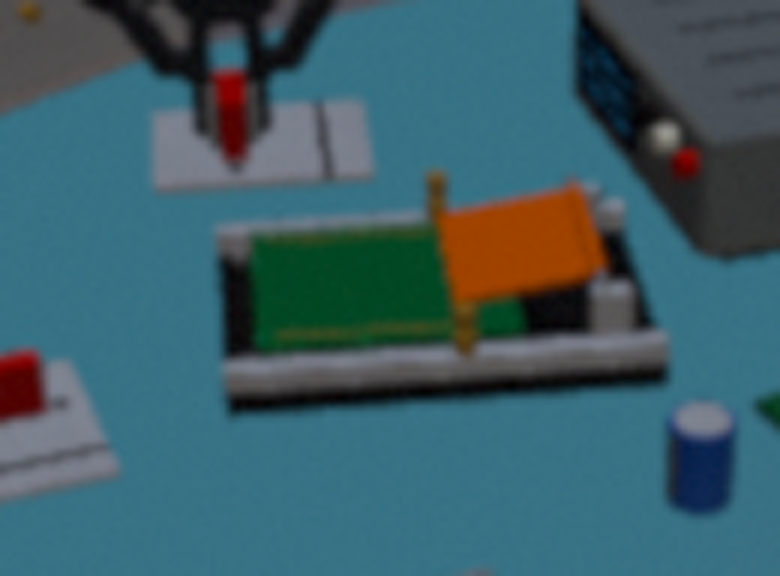

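View pics/t5.png

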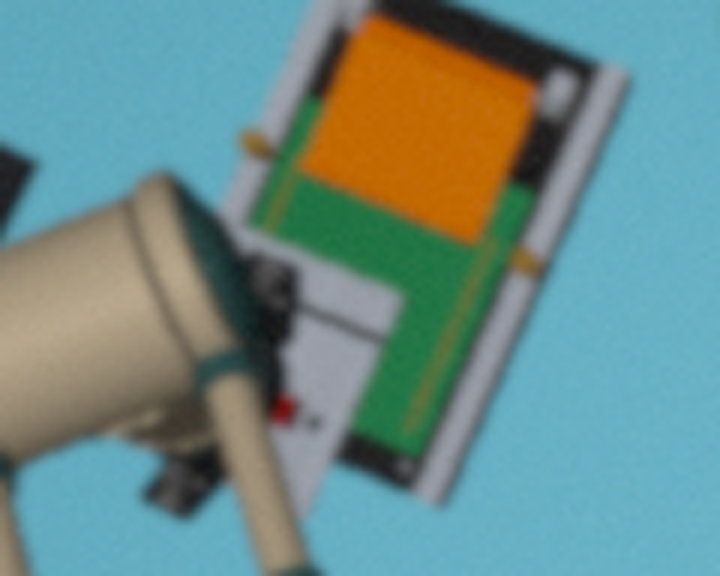

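The plate is level at about 0.12 m, and in the top view it is square to the fixture with its right edge inside the right rail. Now descending, then I'll check the alignment.

Call:
arm_command:
  targets:
    - {"dp":[0.015,0.0025,0.002],"turn":[0.1,0,0],"grip":-1}
    - {"dp":[0.025,0.0025,0.002],"turn":[0,0,0],"grip":-1}
    - {"dp":[0.02,0,0],"turn":[0,0,0],"grip":-1}
    - {"dp":[0.01,0,0],"turn":[0,0,0],"grip":-1}
    - {"dp":[0,0,0],"turn":[0,0,0],"grip":-1}
    - {"dp":[0,0,0],"turn":[0,0,0],"grip":-1}

```text
clock: 8.6
position: [0.4665, 0.2756, 0.2307]
ee_rot: [0.394, 0.587, 0.394, -0.587]
contact_force: [0.5, 0.4, -1.8]
width: 0.0155
```

Run:
```python
from h import *
goal(fx(-.115,0,.061),YF)
s=manip.get_image("side");crop("side",s,300,165,100,76,8,"pics/s6.png")
s=manip.get_image("top");crop("top",s,245,180,100,76,8,"pics/t6.png")
```

```text
t 8.6 pos [0.4665 0.2756 0.2307] grasp [0.4666 0.2757 0.0757] w 0.0155 F [ 0.54  0.36 -1.84] q [0.41 0.38 1.83 0.   0.93 0.79]
sign 1 dp_tool [ 0.0147 -0.0008  0.0006] after-turn dp [ 0.0147 -0.0008  0.0005] turn [-0.05 -0.04 -0.04]
sign -1 dp_tool [ 0.0147 -0.0008  0.0006] after-turn dp [ 0.0147  0.0008 -0.0005] turn [ 1.7995e+02 -6.0000e-02  7.0000e-02]
```

View pics/s6.png

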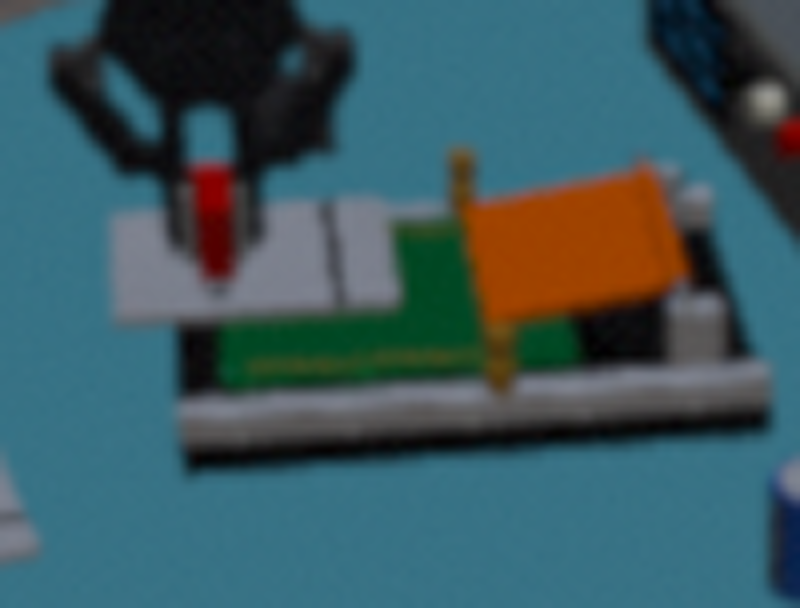

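View pics/t6.png

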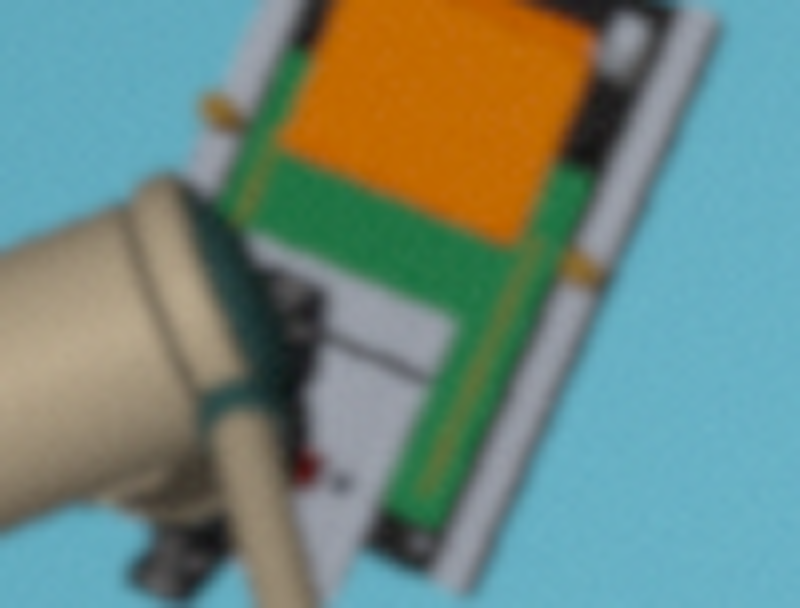

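```bash
cat >> h.py <<'E'
def infx(X):
    d=np.array(X)-F0;c,s=np.cos(YF),np.sin(YF);return np.array([c*d[0]+s*d[1],-s*d[0]+c*d[1],d[2]])*1000
E
python3 - <<'E'
from h import *
print("FR tri",infx(tri({"side":(299.8,164.7),"top":(252.3,181.3)})).round(1))
print("FR top",infx(ray("top",252.3,181.3,.0543)).round(1),"side",infx(ray("side",299.8,164.7,.0543)).round(1))
print("FL side",infx(ray("side",298,151.6,.0543)).round(1))
# side view fixture refs: posts tops
for p in[(460,152),(502,322)]:
    print("post side",infx(ray("side",250+(p[0]+.5)/8-.5,127+(p[1]+.5)/8-.5,.057)).round(1))
for p in[(475,208),(490,320)]:
    print("lip side",infx(ray("side",250+(p[0]+.5)/8-.5,127+(p[1]+.5)/8-.5,.041)).round(1))
for p in[(283,150),(520,243)]:
    print("lip top",infx(ray("top",195+(p[0]+.5)/8-.5,142+(p[1]+.5)/8-.5,.044)).round(1))
# top: distances along edge
E
```

```text
FR tri [-37.3 -43.9  50.9]
FR top [-34.9 -44.5  54.3] side [-40.1 -49.6  54.3]
FL side [-38.7  40.8  54.3]
post side [-2.7 76.2 57. ]
post side [ -0.4 -72.8  57. ]
lip side [ 1.4 52.6 41. ]
lip side [ -2.5 -44.4  41. ]
lip top [-2.  47.7 44. ]
lip top [  1.2 -51.8  44. ]
```

Call:
arm_command:
  targets:
    - {"dp":[0.008,-0.0005,0],"turn":[0,0,0],"grip":-1}
    - {"dp":[0.006,0,0],"turn":[0,0,0],"grip":-1}
    - {"dp":[0.002,0,0],"turn":[0,0,0],"grip":-1}
    - {"dp":[0,0,0],"turn":[0,0,0],"grip":-1}
    - {"dp":[0,0,0],"turn":[0,0,0],"grip":-1}

```text
clock: 9.2
position: [0.4656, 0.2757, 0.2142]
ee_rot: [0.394, 0.587, 0.394, -0.587]
contact_force: [-0.3, 0.2, -1.9]
width: 0.0154
```

Run:
```python
from h import *
goal(fx(-.115,0,.059),YF)
s=manip.get_image("side");crop("side",s,300,165,80,60,10,"pics/s7.png")
t=manip.get_image("top");crop("top",t,245,180,80,60,10,"pics/t7.png")
cv2.imwrite("pics/s7f.png",s[...,::-1]);cv2.imwrite("pics/t7f.png",t[...,::-1])
```

```text
t 9.2 pos [0.4656 0.2757 0.2142] grasp [0.4656 0.2757 0.0592] w 0.0154 F [-0.29  0.24 -1.95] q [0.41 0.4  1.85 0.   0.89 0.79]
sign 1 dp_tool [0.0002 0.     0.0003] after-turn dp [0.0002 0.     0.0003] turn [-0.06 -0.    0.  ]
sign -1 dp_tool [0.0002 0.     0.0003] after-turn dp [ 0.0002 -0.     -0.0003] turn [179.94   0.     0.  ]
```

View pics/s7.png

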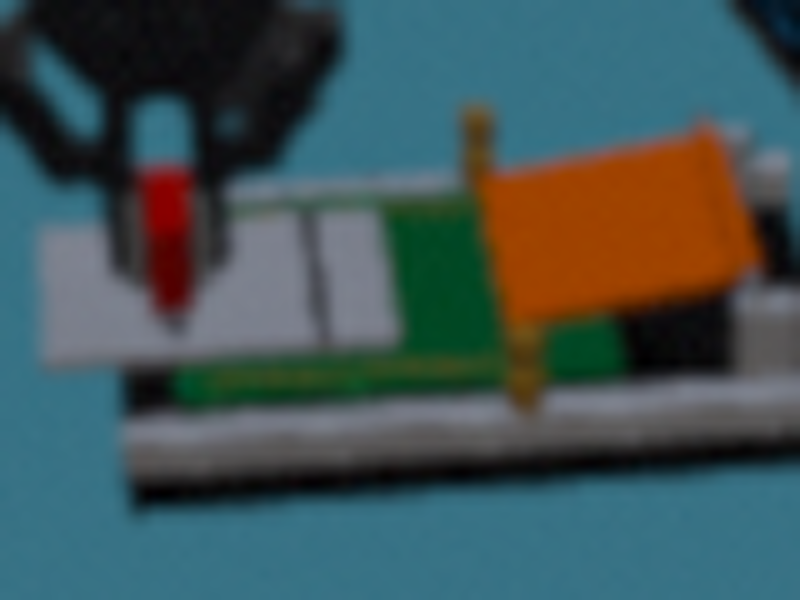

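View pics/t7.png

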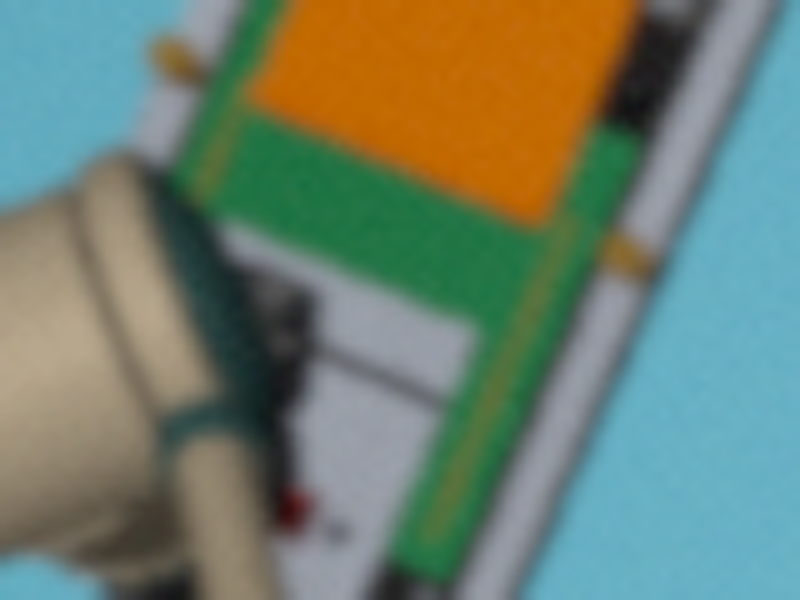

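The force shows no contact yet. In both views the plate sits centred on the deck with about 20–21 mm of gap each side, and its front edge is about 37 mm short of the lip (top crop corner (478,325) against lip line (245,105)–(550,225)). Sliding in.

Call:
arm_command:
  targets:
    - {"dp":[0.0008,0.005,0],"turn":[0,0,0],"grip":-1}
    - {"dp":[0,0.008,0],"turn":[0,0,0],"grip":-1}
    - {"dp":[0,0.008,0],"turn":[0,0,0],"grip":-1}
    - {"dp":[0,0.008,0],"turn":[0,0,0],"grip":-1}
    - {"dp":[0,0.008,0],"turn":[0,0,0],"grip":-1}
    - {"dp":[0,0.005,0],"turn":[0,0,0],"grip":-1}
    - {"dp":[0,0.004,0],"turn":[0,0,0],"grip":-1}
    - {"dp":[0,0,0],"turn":[0,0,0],"grip":-1}

```text
clock: 10.1
position: [0.5087, 0.258, 0.2134]
ee_rot: [0.394, 0.587, 0.394, -0.587]
contact_force: [-0.0, 0.2, -1.2]
width: 0.0153
```

Run:
```python
from h import *
goal(fx(-.05,0,.0585),YF)
s=manip.get_image("side");crop("side",s,300,165,80,60,10,"pics/s8.png")
t=manip.get_image("top");crop("top",t,245,180,80,60,10,"pics/t8.png")
```

```text
t 10.1 pos [0.5087 0.258  0.2134] grasp [0.5088 0.2581 0.0584] w 0.0153 F [-0.05  0.25 -1.25] q [0.35 0.44 1.78 0.   0.92 0.74]
sign 1 dp_tool [-0.0001  0.0184  0.0002] after-turn dp [-0.0001  0.0184  0.0002] turn [-0.09 -0.01 -0.01]
sign -1 dp_tool [-0.0001  0.0184  0.0002] after-turn dp [-0.0001 -0.0184 -0.0002] turn [ 1.7991e+02 -2.0000e-02  2.0000e-02]
```

View pics/s8.png

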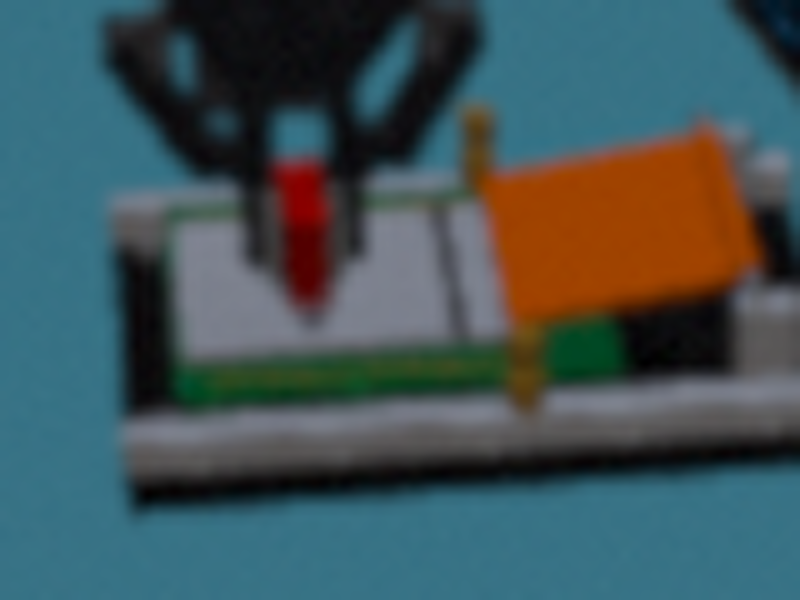

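View pics/t8.png

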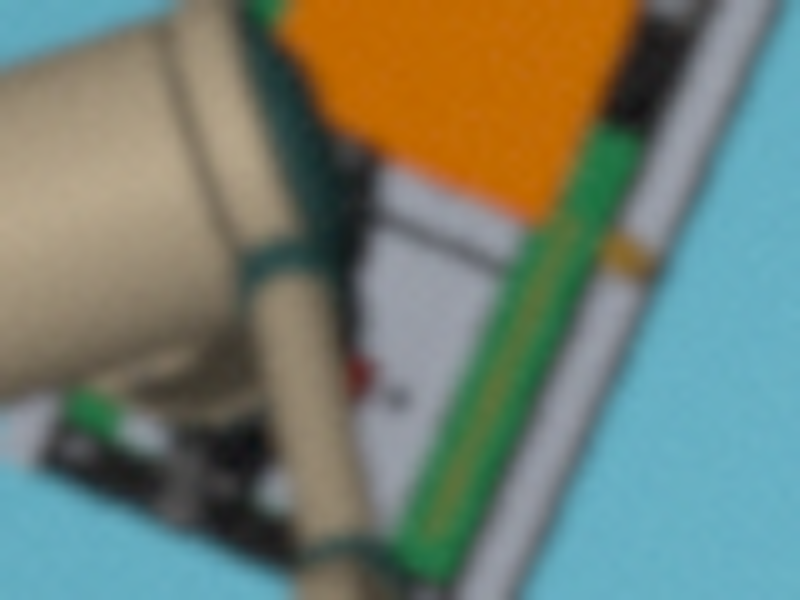

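The plate's front has gone under the lip, the flap is unmoved, and the black line (top crop (505,268)) is about 19 mm short of the lip. Continuing.

Call:
arm_command:
  targets:
    - {"dp":[0,0.005,0],"turn":[0,0,0],"grip":-1}
    - {"dp":[0,0.006,0],"turn":[0,0,0],"grip":-1}
    - {"dp":[0,0.005,0],"turn":[0,0,0],"grip":-1}
    - {"dp":[0,0.003,0],"turn":[0,0,0],"grip":-1}
    - {"dp":[0,0,0],"turn":[0,0,0],"grip":-1}
    - {"dp":[0,0,0],"turn":[0,0,0],"grip":-1}
    - {"dp":[0,0,0],"turn":[0,0,0],"grip":-1}

```text
clock: 10.9
position: [0.5255, 0.2511, 0.2133]
ee_rot: [-0.394, -0.587, -0.394, 0.587]
contact_force: [-0.4, -0.5, -2.6]
width: 0.0154
```

Run:
```python
from h import *
goal(fx(-.05,0,.0585),YF)
s=manip.get_image("side");crop("side",s,300,165,80,60,10,"pics/s9.png")
t=manip.get_image("top");crop("top",t,245,180,80,60,10,"pics/t9.png")
```

```text
t 10.9 pos [0.5255 0.2511 0.2133] grasp [0.5255 0.2511 0.0583] w 0.0154 F [-0.45 -0.52 -2.6 ] q [0.33 0.45 1.75 0.   0.94 0.71]
sign 1 dp_tool [-0.0002  0.0002  0.0001] after-turn dp [-0.0002  0.0002  0.0001] turn [-0.06  0.01  0.02]
sign -1 dp_tool [-0.0002  0.0002  0.0001] after-turn dp [-0.0002 -0.0002 -0.0001] turn [ 1.7994e+02  4.0000e-02 -2.0000e-02]
```

View pics/s9.png

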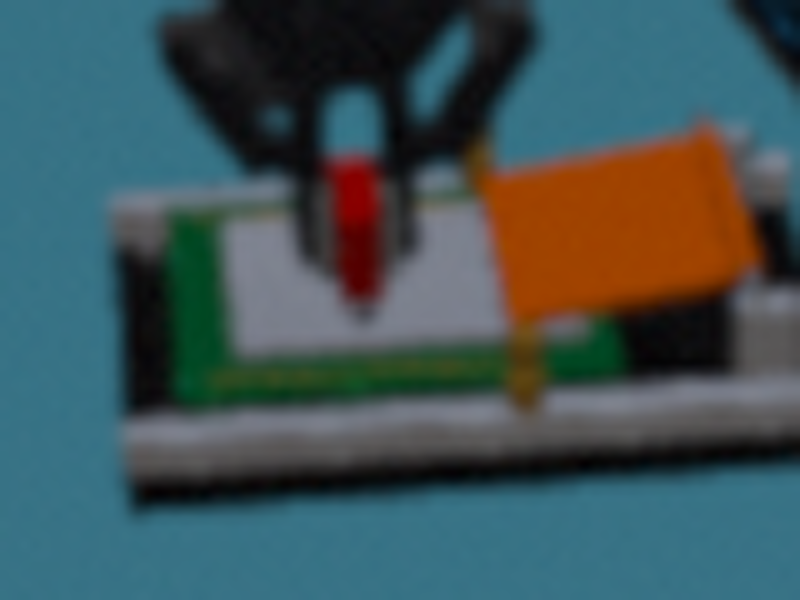

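View pics/t9.png

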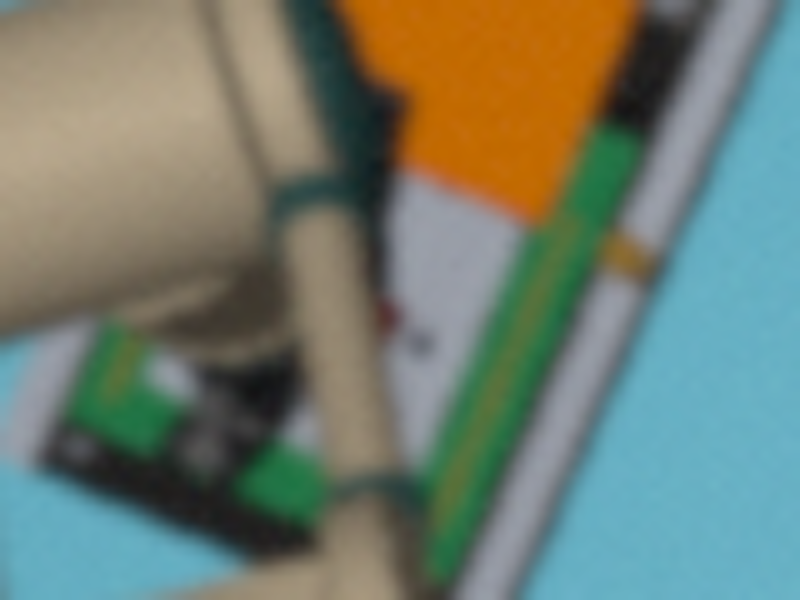

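The line is now under the lip, and the rear-edge gap to the deck's rear edge is about 19 mm (expected 20), so the front is about 24–25 mm in. The flap is unchanged. Pressing down gradually.

Call:
arm_command:
  targets:
    - {"dp":[0.0015,0,0],"turn":[0,0,0],"grip":-1}
    - {"dp":[0.001,0,0],"turn":[0,0,0],"grip":-1}
    - {"dp":[0.001,0,0],"turn":[0,0,0],"grip":-1}
    - {"dp":[0.001,0,0],"turn":[0,0,0],"grip":-1}
    - {"dp":[0,0,0],"turn":[0,0,0],"grip":-1}
    - {"dp":[0,0,0],"turn":[0,0,0],"grip":-1}
  grip_force: 80

```text
clock: 11.6
position: [0.5257, 0.2512, 0.2092]
ee_rot: [0.394, 0.587, 0.394, -0.587]
contact_force: [-1.1, 0.3, 3.9]
width: 0.0147
```

Call:
arm_command:
  targets:
    - {"dp":[0.001,0,0],"turn":[0,0,0],"grip":-1}
    - {"dp":[0.001,0,0],"turn":[0,0,0],"grip":-1}
    - {"dp":[0,0,0],"turn":[0,0,0],"grip":-1}
    - {"dp":[0,0,0],"turn":[0,0,0],"grip":-1}

```text
clock: 12.0
position: [0.5258, 0.2512, 0.2072]
ee_rot: [0.394, 0.587, 0.394, -0.587]
contact_force: [-1.7, 0.6, 5.8]
width: 0.0147
```

Call:
arm_command:
  targets:
    - {"dp":[0.001,0,0],"turn":[0,0,0],"grip":-1}
    - {"dp":[0,0,0],"turn":[0,0,0],"grip":-1}
    - {"dp":[0,0,0],"turn":[0,0,0],"grip":-1}

```text
clock: 12.3
position: [0.5257, 0.2512, 0.2064]
ee_rot: [0.394, 0.587, 0.394, -0.587]
contact_force: [-1.9, 0.4, 7.3]
width: 0.015
```

Call:
arm_command:
  targets:
    - {"dp":[0.0005,0,0],"turn":[0,0,0],"grip":-1}
    - {"dp":[0,0,0],"turn":[0,0,0],"grip":-1}
    - {"dp":[0,0,0],"turn":[0,0,0],"grip":-1}
    - {"dp":[0,0,0],"turn":[0,0,0],"grip":-1}

```text
clock: 12.7
position: [0.5257, 0.2512, 0.2064]
ee_rot: [0.394, 0.587, 0.394, -0.587]
contact_force: [-3.3, -0.5, 9.4]
width: 0.0152
```

Run:
```python
from h import *
goal(fx(-.05,0,.052),YF);print(manip.get_state()["moment"])
s=manip.get_image("side");crop("side",s,300,165,80,60,10,"pics/s10.png")
t=manip.get_image("top");crop("top",t,245,180,80,60,10,"pics/t10.png");cv2.imwrite("pics/top10.png",t[...,::-1])
```

```text
t 12.7 pos [0.5257 0.2512 0.2064] grasp [0.5258 0.2512 0.0514] w 0.0152 F [-3.28 -0.49  9.36] q [0.33 0.46 1.76 0.   0.92 0.71]
sign 1 dp_tool [-0.0006  0.0001  0.0003] after-turn dp [-0.0006  0.0001  0.0003] turn [-0.06 -0.03 -0.02]
sign -1 dp_tool [-0.0006  0.0001  0.0003] after-turn dp [-0.0006 -0.0001 -0.0003] turn [ 1.7994e+02 -3.0000e-02  5.0000e-02]
[-0.00770506  0.52292026  0.05293636]
```

View pics/s10.png

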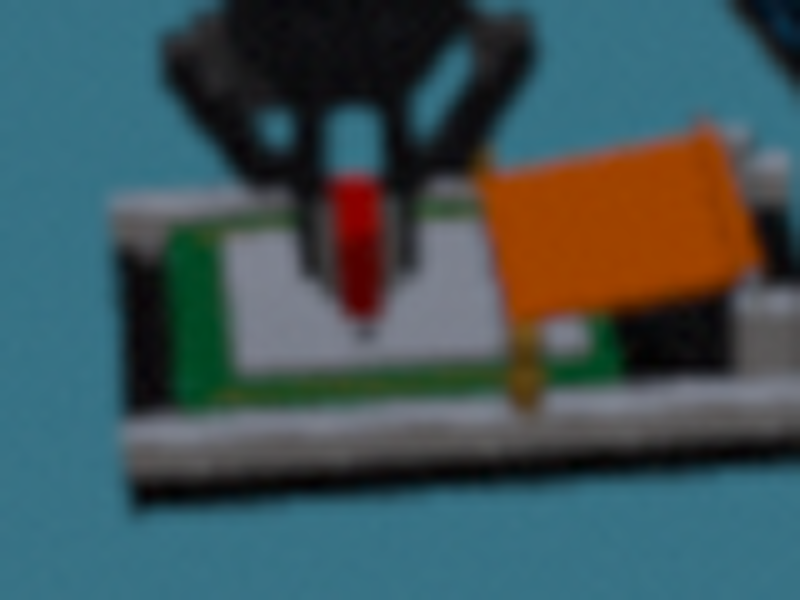

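View pics/t10.png

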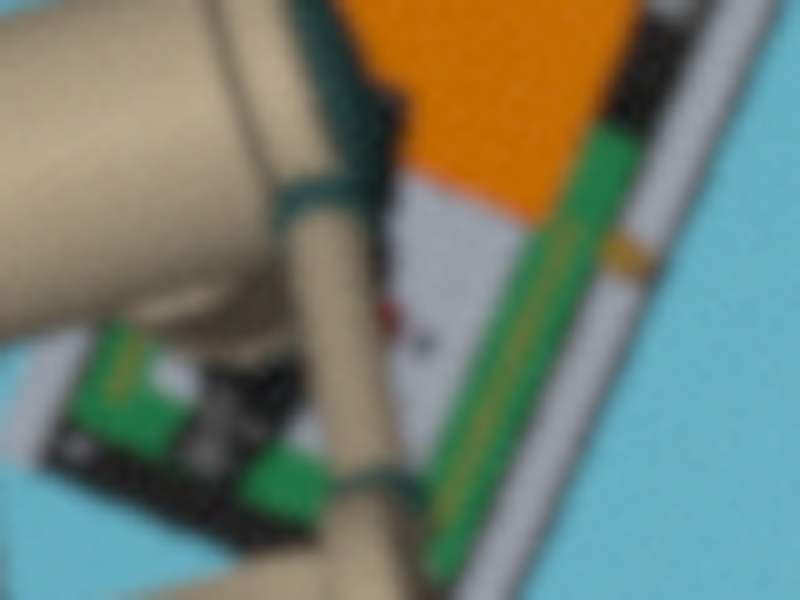

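View pics/top10.png

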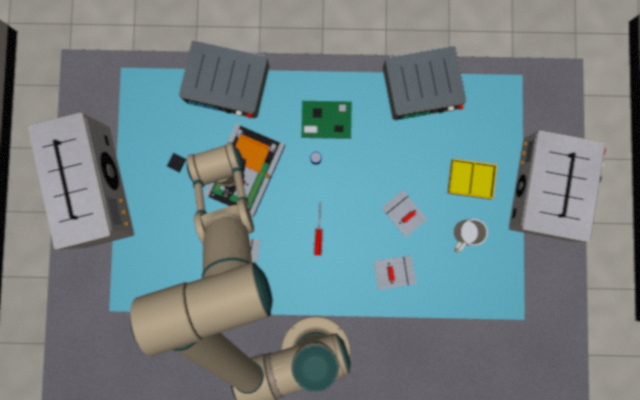

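The deck is at its stop: TCP z stayed at 0.2064 while the force rose. The flap is still down. Next is a numeric check of centring and squareness before handing in.

Run:
```python
from h import *
t=cv2.imread("pics/top10.png")[...,::-1].astype(float)
# per row: right boundary plate->green and green->dark/grey, subpixel by G-R difference half level
g=cv2.GaussianBlur(t,(0,0),.5);d=g[...,1]-g[...,0]
P=[];D=[]
for v in range(175,199):
    row=d[v];mx=None
    for u in range(245,275):
        if row[u]<25<=row[u+1] and mx is None:
            a=u+(25-row[u])/(row[u+1]-row[u]);mx=a
        elif mx and row[u]>=25>row[u+1]:
            b=u+(row[u]-25)/(row[u]-row[u+1]);P.append(infx(ray("top",mx,v,.030)));D.append(infx(ray("top",b,v,.026)));break
P=np.array(P);D=np.array(D)
for n,A in(("plate",P),("deck",D)):
    print(n,len(A),"y med",np.median(A[:,1]).round(1),"slope",np.polyfit(A[:,0],A[:,1],1)[0].round(4),"x",A[:,0].min().round(),A[:,0].max().round(), A[:,1].round(1))
```

```text
plate 24 y med -43.5 slope -0.0062 x -90.0 -11.0 [-43.7 -43.6 -43.8 -43.7 -43.6 -43.3 -43.1 -43.3 -43.5 -43.7 -43.7 -43.8
 -43.7 -43.5 -43.  -43.  -43.2 -43.4 -43.6 -43.6 -43.6 -43.3 -42.8 -42.9]
deck 24 y med -68.1 slope 0.0093 x -79.0 -1.0 [-66.3 -67.1 -67.7 -68.2 -67.9 -68.  -68.1 -68.2 -68.3 -68.1 -68.4 -68.1
 -68.2 -68.3 -68.1 -68.3 -68.2 -68.2 -68.  -68.3 -68.2 -68.3 -68.  -68. ]
```

The plate is within about 2–4 mm of centre and its side edge within 0.015 rad of square. Handing in.

Run:
```python
from h import *
goal(fx(-.05,0,.052),YF)
print(manip.sign_off())
```

```text
t 12.8 pos [0.5257 0.2512 0.2064] grasp [0.5258 0.2512 0.0514] w 0.0152 F [-3.11  0.27  9.74] q [0.33 0.46 1.76 0.   0.92 0.71]
sign 1 dp_tool [-0.0006  0.0001  0.0003] after-turn dp [-0.0006  0.0001  0.0003] turn [-0.06 -0.03 -0.02]
sign -1 dp_tool [-0.0006  0.0001  0.0003] after-turn dp [-0.0006 -0.0001 -0.0003] turn [ 1.7994e+02 -2.0000e-02  5.0000e-02]
the job is handed in; nothing more can be done
None
```

I picked the farthest of the four lookalike plates (0.62 m from the base) up by its red grip and slid it flat under the flap. I then pressed the deck to its stop and handed in at 12.8 s, still gripping and pressing; no verdict was reported.

**Last checks:**
- **Depth:** the front edge is about 24–25 mm in, with the black line hidden under the lip.
- **Centring:** the plate is about 2–4 mm off centre. The estimates disagreed slightly: +1.5 mm from the fixture pose I had measured, about +3.6 mm against the deck edge. Rough readings of the final side view also pointed a few millimetres off centre. The limit is 8 mm.
- **Squareness and tilt:** the plate's side edge is within about 0.015 rad of square, and the tool is vertical to within 0.1°.
- **Deck:** the TCP stopped sinking at a height that puts the deck about 6 mm down. Over the last 0.5 mm commanded, the upward force rose from 7 to about 9.5 N. A sideways force of about 3 N was left on the tool.
- **Flap and bystanders:** the flap looked unmoved in every picture, and no bystander looked moved in the final top view.

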